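Load the three numbered stalls with marble blanks

ROBOT

A 6-joint arm with a two-finger parallel gripper is mounted at the origin on the work surface. World frame = base frame: x ahead of the robot, y to its left, z up, the work surface at z = 0. Lengths are in m, angles in rad, forces in N, time in s.
With the tool pointing down it reaches from about 0.275 to 0.875 m from the base axis. Payload 12.5 kg.
Tool frame: the origin (TCP) lies at the very end of the fingers, on their centre line; the grasp point (between the pads) lies 19 mm behind it; z points along the fingers, y is the line along which they close (so a half turn about z gives the same grasp; the last joint's range is limited). The gripper opens to 85 mm and grips with 20 to 120 N. Pads are 22 mm wide; open, the fingers measure 114 mm over their backs; the gripper's body (76 mm by 85 mm) begins 54 mm behind the grasp point. The pads swing forward as they close: fully open they stand 13 mm farther back than shut.
Start: joints at [1.095, 0.351, 1.652, -0, 1.139, -0.085], TCP at [0.209, 0.509, 0.203] pointing down, gripper open.
Joint ranges: [-2.75, 2.75], [-0.79, 2.1], [0.01, 2.65], [-1.57, 4.71], [0.07, 3.14], [-2.87, 2.87]. Speed limits (rad/s): [2.22, 2.22, 2.79, 3.14, 3.14, 3.14].

INTERFACE

Orientations are given as a 3x3 rotation matrix whose columns are the frame's x, y, z axes.
In Python, from bench import manip gives the robot as it stands. Calls block until the motion is done:
- manip.move_ptp(position, orientation): joint-space move of the TCP to a pose.
- manip.move_l(position, attitude=None, max_speed=0.15): straight line of the TCP; attitude=None keeps the orientation; max_speed is the mean speed in m/s.
- manip.move_j(angles): joint-space move.
- manip.set_gripper(opening, effort=None): opening from 0.0 (shut) to 1.0 (fully open); effort is the grip in N (None keeps the last); returns when the fingers have stopped.
- manip.dwell(seconds).
- manip.inverse_kinematics(position, orientation): joint angles nearest the present ones, or None.
- manip.grab_frame(name): name is "scene" or "top" or "wrist"; returns (picture, depth): 420x560x3 uint8, red, green, blue; 420x560 float32, m along the optical axis (not along the pixel's ray), 0 where there is no reading.
- manip.get_calibration(name): a dict with "camera_matrix" (3x3 intrinsics, pixels), "R" (3x3) and "t" (3): a world point X has camera coordinates R X + t. Camera axes: x right, y down, z forward; pixel columns grow to the right and rows downward; lengths in m; the calibration is good to about 2 mm. A picture is of the moment at which its call begins: read the wrist's pose just before it. get_calibration takes no time and is no camera call; for the wrist camera it gives the pose at the moment of the call.
A pose or a line that the arm cannot do raises manip.Unreachable and nothing moves.
- manip.sign_off(): hands the job in; it is judged then, once.
Trained networks look in the newest picture that a camera, given by its name, has taken for a name from the list of things; names that differ only in an ending like _2 or _b are one class to them, and where a whole thing is asked for, a point or a joint stands for the part that bears it (a point fixed in the world has none). Each returns a list of dicts, best first, with "confidence" (0 to 1); they miss things now and then, are a little off and sometimes report something else, mostly with a low value. They report only what shows in the picture. A call takes as long as a camera call. They do not tell look-alikes from the thing itself.
- manip.look_for(camera, name): "at" ([x, y, z] in m, in world coordinates, good to about 4 mm: the middle of the surface that is visible of it).
Readings, each from a call of its own:
- manip.current_time(): time.
- manip.current_qpos(): joint angles.
- manip.current_joint_vel(): joint speeds.
- manip.current_joint_torque(): joint torques, N m.
- manip.current_ee_pos(): TCP position.
- manip.current_tcp_rot(): TCP orientation.
- manip.current_force(): force on the tool from outside, world axes, zero at the start.
- manip.current_ft_torque(): the same for the moment, N m.
- manip.current_grip_width(): opening from 0.0 (shut) to 1.0 (fully open).
- manip.current_grip_force(): force on a finger pad.
Only numpy, scipy, OpenCV 4.12 (cv2) and the standard library are available. Lean on these libraries where they do the work, as an engineer would, in place of code of your own. Each camera call takes 0.05 s, during which the arm holds its last target. There are 200 camera calls.

TASK

Load the stone cutter's feed stalls in the order of the studs on their hoods, one, then two, then three: slide the marble blank lying in front of each stall flat along the bench and straight in until the plunger hidden under the hood bottoms out, finishing one stall before you press the next plunger. Ease each blank home rather than ramming it, and leave the other things on the bench where they are.

Things in the scene. Friction and masses are not known exactly. Their poses are not given: they have to be found in the camera images.
- stall_1: Fixed metal stall with one raised round stud (20 mm across) on its grey hood. Origin on the bench, middle of the mouth that faces the robot; x points into the stall, y left. Walls 30 mm high, 12 mm thick, 103 mm apart from x = 25 to 150 mm, flared to 123 mm at x = 0; no floor. Hood over x = 55 to 160 mm, 30 (underside) to 36 mm above the bench, studs 8 mm higher.
- plunger_1 (a joint): Travel (m) of the 60 mm wide steel plunger under the hood of stall 1: 0 = standing out, 0.012 = bottomed. Its face is met 75 to 115 mm inside the mouth, set differently each time and unseen; this number tells only how far it has been driven from there. It gives way at about 5 N, stays where it is left, and stops solidly after 12 mm.
- blank_1: The marble plate lying askew in front of stall 1: 120 mm long (x, towards the stall), 96 mm wide (y), 15 mm thick, about 0.45 kg, flat on the bench. Polished, slippery (friction about 0.35): slides at 1 to 3 N. Origin at the centre of its underside. All three are alike.
- stall_2: Fixed metal stall with two raised round studs (20 mm across) on its grey hood. Origin on the bench, middle of the mouth that faces the robot; x points into the stall, y left. Walls 30 mm high, 12 mm thick, 103 mm apart from x = 25 to 150 mm, flared to 123 mm at x = 0; no floor. Hood over x = 55 to 160 mm, 30 (underside) to 36 mm above the bench, studs 8 mm higher.
- plunger_2 (a joint): Travel (m) of the 60 mm wide steel plunger under the hood of stall 2: 0 = standing out, 0.012 = bottomed. Its face is met 75 to 115 mm inside the mouth, set differently each time and unseen; this number tells only how far it has been driven from there. It gives way at about 5 N, stays where it is left, and stops solidly after 12 mm.
- blank_2: The marble plate lying askew in front of stall 2: 120 mm long (x, towards the stall), 96 mm wide (y), 15 mm thick, about 0.45 kg, flat on the bench. Polished, slippery (friction about 0.35): slides at 1 to 3 N. Origin at the centre of its underside. All three are alike.
- stall_3: Fixed metal stall with three raised round studs (20 mm across) on its grey hood. Origin on the bench, middle of the mouth that faces the robot; x points into the stall, y left. Walls 30 mm high, 12 mm thick, 103 mm apart from x = 25 to 150 mm, flared to 123 mm at x = 0; no floor. Hood over x = 55 to 160 mm, 30 (underside) to 36 mm above the bench, studs 8 mm higher.
- plunger_3 (a joint): Travel (m) of the 60 mm wide steel plunger under the hood of stall 3: 0 = standing out, 0.012 = bottomed. Its face is met 75 to 115 mm inside the mouth, set differently each time and unseen; this number tells only how far it has been driven from there. It gives way at about 5 N, stays where it is left, and stops solidly after 12 mm.
- blank_3: The marble plate lying askew in front of stall 3: 120 mm long (x, towards the stall), 96 mm wide (y), 15 mm thick, about 0.45 kg, flat on the bench. Polished, slippery (friction about 0.35): slides at 1 to 3 N. Origin at the centre of its underside. All three are alike.
- pot: Bystander: small clear plastic bowl 56 mm across, 42 mm high; origin under its centre.
- chip_tub: Bystander: small clear tub with stone chips, 50 x 60 mm, 30 mm high; origin under its centre.
- hammer: Bystander: hammer 240 mm long lying on the bench; its handle points along its -x.
Not all that is in view belongs to the job. Leave any red look-alike of the blank_2 alone.

How it is judged:
By the outcome, as a careful person would: the job done as asked, in the order asked, and still so for the second after the job is handed in, with the robot touching nothing.
It also fails if it takes over 72 s, if anything falls off the work surface, if the arm or the gripper's body presses on something with over 40 N, if the wrist force passes 120 N, or if a joint passes its speed limit or range.

## Working session

There is one attempt and no reset: what is moved stays moved. The work goes in short steps, each a Python script; the robot and the scene stay as the last script left them, time stands still between calls to the robot, and variables do not carry over. Pictures are saved under pics/ and viewed, at most 10 in all, crops included, and the job is handed in when it is done.

```bash
ls; mkdir -p pics
python3 - <<'E'
from bench import manip
import cv2,numpy as np
for n in ("scene","top"):
    p,d=manip.grab_frame(n); cv2.imwrite(f"pics/{n}0.png",p[:,:,::-1]); np.savez(f"{n}0.npz",p=p,d=d)
    c=manip.get_calibration(n); print(n,c)
    for k in ("stall_1","blank_1","pot","chip_tub","hammer"):
        print(k,[(np.round(r["at"],3).tolist(),round(r["confidence"],2)) for r in manip.look_for(n,k)])
print(manip.current_time())
E
```

```text
pics
scene {'camera_matrix': array([[488.706551  ,   0.        , 280.28937567],
       [  0.        , 488.706551  , 207.23080404],
       [  0.        ,   0.        ,   1.        ]]), 'R': array([[-0.50042412,  0.86566079, -0.01439095],
       [ 0.56530605,  0.31411418, -0.76273282],
       [-0.65574749, -0.38982519, -0.6465536 ]]), 't': array([ 0.34170578, -0.21669784,  1.55467525])}
stall_1 [([0.702, 0.002, 0.039], 0.98), ([0.694, 0.23, 0.032], 0.88), ([0.724, -0.222, 0.036], 0.8)]
blank_1 [([0.32, -0.153, 0.016], 0.92), ([0.478, -0.006, 0.015], 0.91), ([0.477, 0.234, 0.017], 0.83), ([0.504, -0.232, 0.018], 0.75), ([0.282, 0.322, 0.017], 0.69)]
pot [([0.687, 0.113, 0.032], 0.55)]
chip_tub [([0.717, -0.121, 0.021], 0.71)]
hammer [([0.334, -0.392, 0.022], 0.55)]
top {'camera_matrix': array([[380.10366619,   0.        , 286.44647946],
       [  0.        , 380.10366619, 212.76610821],
       [  0.        ,   0.        ,   1.        ]]), 'R': array([[ 0.02225307, -0.99974535, -0.00374748],
       [-0.98596431, -0.02132562, -0.16558865],
       [ 0.16546656,  0.00737974, -0.98618779]]), 't': array([-0.10382783,  0.50642728,  1.02472412])}
stall_1 [([0.682, -0.011, 0.04], 0.87), ([0.674, 0.212, 0.037], 0.6), ([0.712, -0.241, 0.036], 0.56)]
blank_1 [([0.311, -0.162, 0.014], 0.91), ([0.464, 0.232, 0.016], 0.79), ([0.274, 0.315, 0.016], 0.78), ([0.495, -0.237, 0.01], 0.56), ([0.315, -0.433, 0.024], 0.25)]
pot [([0.706, 0.114, 0.028], 0.75)]
chip_tub [([0.717, -0.119, 0.022], 0.57)]
hammer [([0.314, -0.431, 0.025], 0.6)]
0.6
```

View pics/top0.png

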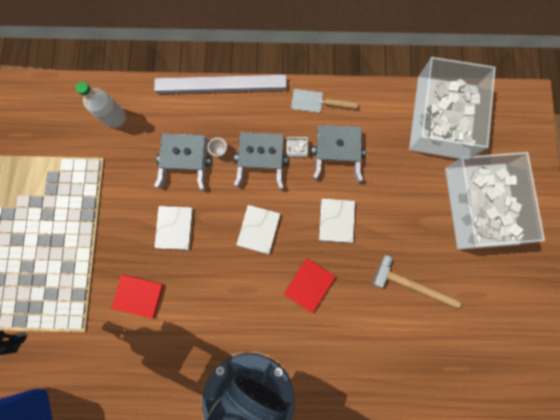

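View pics/scene0.png

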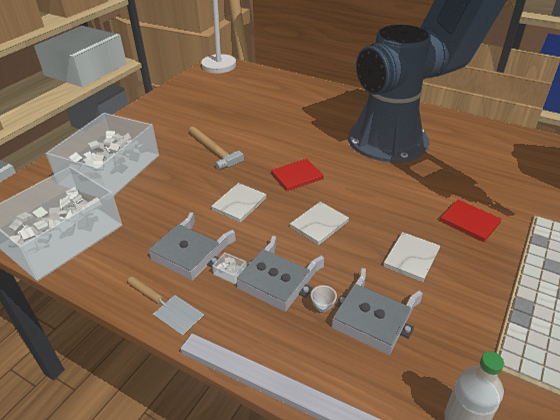

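The top view shows the stalls by stud count: two studs on the left at pixel (182,155), three in the middle at (262,152), one on the right at (340,145). Their white blanks lie at (174,228), (259,229) and (337,220). The red plates at (137,296) and (310,285) are decoys.

```bash
cat > h.py <<'E'
import numpy as np, cv2
from bench import manip
def toworld(c,u,v,z):
    K,R,t=c["camera_matrix"],c["R"],c["t"]
    ray=(R.T@np.linalg.inv(K)@np.vstack([u,v,np.ones(len(u))])); o=-R.T@t
    s=(z-o[2])/ray[2]; return (o[:,None]+ray*s).T
def height(c,d):
    K,R,t=c["camera_matrix"],c["R"],c["t"]
    v,u=np.mgrid[:d.shape[0],:d.shape[1]]
    P=np.stack([(u-K[0,2])/K[0,0]*d,(v-K[1,2])/K[1,1]*d,d],-1)-t
    return P@R
def rects(c,mask,z,amin,amax):
    """min-area rectangles (world, at height z) of the mask's blobs: centre, size along x, along y, yaw (deg)"""
    out=[]
    for cn in cv2.findContours(mask.astype(np.uint8),cv2.RETR_EXTERNAL,cv2.CHAIN_APPROX_NONE)[0]:
        if len(cn)<40: continue
        w=toworld(c,cn[:,0,0].astype(float),cn[:,0,1].astype(float),z)[:,:2].astype(np.float32)
        (cx,cy),(a,b),ang=cv2.minAreaRect(w*1000)
        while ang>45: ang-=90; a,b=b,a
        while ang<-45: ang+=90; a,b=b,a
        if amin<a*b<amax: out.append(np.round([cx,cy,a,b,ang],1).tolist())
    return sorted(out,key=lambda r:r[1])
def measure(p,d,c):
    X=height(c,d); hsv=cv2.cvtColor(p,cv2.COLOR_RGB2HSV)
    ok=(d>0)&(X[...,0]>.38)&(X[...,0]<.82)&(abs(X[...,1])<.34)
    white=ok&(hsv[...,1]<60)&(hsv[...,2]>140)&(X[...,2]<.025)&(X[...,2]>.004)
    hood=ok&(X[...,2]>.0285)&(hsv[...,2]<150)&(hsv[...,1]<110)
    k=np.ones((3,3),np.uint8)
    white=cv2.morphologyEx(white.astype(np.uint8),cv2.MORPH_OPEN,k); hood=cv2.morphologyEx(hood.astype(np.uint8),cv2.MORPH_OPEN,np.ones((5,5),np.uint8))
    return rects(c,white,.015,6e3,2e4),rects(c,hood,.036,8e3,3e4)
E
python3 - <<'E'
from h import *
for n in ("top","scene"):
    f=np.load(n+"0.npz"); b,s=measure(f["p"],f["d"],manip.get_calibration(n)); print(n); [print(" blank",x) for x in b]; [print(" hood",x) for x in s]
p,d=manip.grab_frame("wrist"); c=manip.get_calibration("wrist"); R=manip.current_tcp_rot()
print(c["camera_matrix"][0,0], "cam in tool:",R.T@(-c["R"].T@c["t"]-manip.current_ee_pos()), "cam axes in tool\n",np.round(R.T@c["R"].T,2)); print(np.round(R,2))
E
```

```text
top
 blank [495.8, -236.8, 120.2, 96.4, -3.1]
 blank [465.3, -12.4, 120.2, 96.3, -13.8]
 blank [464.7, 230.5, 120.1, 97.2, -1.3]
 hood [720.5, -241.1, 106.4, 127.0, -2.2]
 hood [693.5, -12.7, 105.3, 126.5, -2.1]
 hood [686.1, 215.8, 105.7, 126.8, -0.1]
scene
 blank [499.3, -230.8, 120.5, 102.9, -2.9]
 blank [471.1, -6.9, 124.6, 102.5, -13.6]
 blank [467.1, 233.8, 120.1, 95.6, -1.1]
 hood [726.3, -236.8, 108.7, 129.3, -2.0]
 hood [698.3, -9.0, 108.6, 127.8, -2.1]
 hood [690.2, 219.7, 109.4, 128.1, -0.6]
291.7415153665092 cam in tool: [ 0.0747414  -0.00155852 -0.17057886] cam axes in tool
 [[-0.   -0.96 -0.29]
 [ 1.   -0.    0.  ]
 [-0.   -0.29  0.96]]
[[-0.92  0.38 -0.  ]
 [ 0.38  0.92  0.  ]
 [ 0.   -0.   -1.  ]]
```

The top-camera rectangles match the known sizes within about 1 mm. The scene camera is offset by about 5 mm, so I'll take a closer wrist look on the way to stall 1.

```bash
cat >> h.py <<'E'
def frame(th):
    c,s=np.cos(th),np.sin(th); return np.array([[c,-s,0],[s,c,0],[0,0,1.]])
SIDE=np.array([[0,1,0],[1,0,0],[0,0,-1.]]).T   # tool x = stall y, tool y = stall x
REAR=np.array([[-1,0,0],[0,1,0],[0,0,-1.]]).T  # tool x = -stall x, tool y = stall y
E
python3 - <<'E'
from h import *
th=np.deg2rad(-2.2); F=frame(th); m=np.array([.7205,-.2411,0])-F@[.1075,0,0]
p0=m+F@[-.03,.03,.22]
for nm,A in (("side",SIDE),("side-",SIDE@np.diag([-1,-1,1]))):
    q=manip.inverse_kinematics(p0,F@A); print(nm,None if q is None else np.round(q,2))
for nm,A in (("rear",REAR),("rear-",REAR@np.diag([-1,-1,1]))):
    q=manip.inverse_kinematics(m+F@[-.16,0,.0],F@A); print(nm,None if q is None else np.round(q,2))
manip.move_ptp(p0,F@SIDE)
p,d=manip.grab_frame("wrist"); c=manip.get_calibration("wrist")
cv2.imwrite("pics/w1.png",p[:,:,::-1]); np.savez("w1.npz",p=p,d=d,**c)
print(measure(p,d,c), manip.current_time(), manip.current_force())
E
```

```text
side [-0.41  0.46  1.44 -0.    1.24 -0.38]
side- [-0.41  0.46  1.44 -0.    1.24  2.77]
rear [-0.56  0.59  1.89 -0.    0.66 -2.1 ]
rear- [-0.56  0.59  1.89 -0.    0.66  1.05]
([[495.6, -235.7, 120.3, 95.9, -2.1], [462.1, -23.4, 119.7, 74.1, -13.9]], []) 3.5417 [ 0.44189308  0.07975164 -0.64279489]
```

View pics/w1.png

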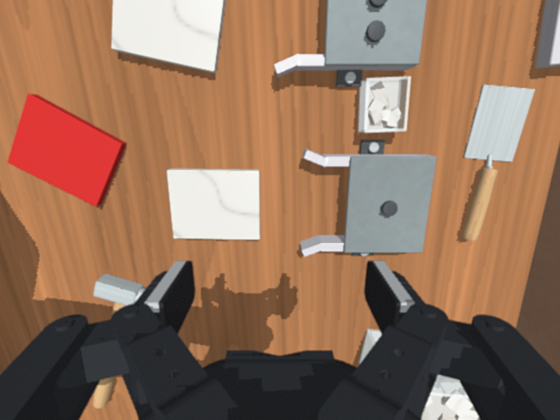

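The wrist view shows blank 1 at (213,205), stall 1's hood with one stud at (390,203) and its flared arms at x≈305–350. The blank agrees with the top camera within 1 mm.

Run:
```python
from h import *
f=np.load("w1.npz"); c={k:f[k] for k in("camera_matrix","R","t")}; p,d=f["p"],f["d"]
X=height(c,d); hsv=cv2.cvtColor(p,cv2.COLOR_RGB2HSV)
for u,v in((370,180),(213,205),(270,220),(320,158)): print(X[v,u],hsv[v,u])
hood=(d>0)&(X[...,2]>.029)&(X[...,2]<.06)&(X[...,0]<.85)&(hsv[...,1]<110)&(hsv[...,2]<205)&(X[...,0]>.6)
hood=cv2.morphologyEx(hood.astype(np.uint8),cv2.MORPH_OPEN,np.ones((15,15),np.uint8))
print(rects(c,hood,.036,6e3,3e4))
```

```text
[ 0.69521267 -0.20557525  0.03540785] [ 95  18 157]
[ 0.49337494 -0.23583577  0.0154814 ] [ 30   6 240]
[ 0.5677472  -0.26568623 -0.00172915] [ 13 137 195]
[ 0.63426266 -0.17704879  0.02966931] [128   4 238]
[[719.1, -240.7, 104.6, 125.1, -2.0], [690.8, -45.3, 104.3, 60.6, -2.2]]
```

```bash
cat >> h.py <<'E'
HOOD={1:(.7198,-.2409,-2.1),2:(.6861,.2158,-.1),3:(.6935,-.0127,-2.1)}
def stall(n):
    x,y,a=HOOD[n]; F=frame(np.deg2rad(a)); return F,np.array([x,y,0])-F@[.1075,0,0]
def P(n,*v):
    F,m=stall(n); return m+F@np.array(v)
def rel(n,b):
    """blank (mm, deg, world) in stall n's frame: x, y in m, yaw deg"""
    F,m=stall(n); v=F.T@(np.array([b[0]/1e3,b[1]/1e3,0])-m); return v[0],v[1],b[4]-HOOD[n][2]
def force(n): return stall(n)[0].T@manip.current_force()
def lower(n,x,y,z0,zmin):
    """go down until the fingertips touch the bench, then lift 2.5 mm; returns z"""
    manip.move_l(P(n,x,y,z0),max_speed=.15); f0=manip.current_force()[2]; z=z0
    while z>zmin:
        z-=.0015; manip.move_l(P(n,x,y,z),max_speed=.03)
        if abs(manip.current_force()[2]-f0)>3: z+=.0025; manip.move_l(P(n,x,y,z),max_speed=.05); break
    return z
E
python3 - <<'E'
from h import *
n=1; F,m=stall(n); b=[495.7,-236.3,0,0,-2.6]; bx,by,ba=rel(n,b); print("blank in stall",bx,by,ba)
manip.set_gripper(1.0)
y0=by-.048-.011-.012
manip.move_ptp(P(n,bx,y0,.05),F@SIDE)
t=manip.current_time(); z=lower(n,bx,y0,.004,-.010); print("z",z,manip.current_force(),manip.current_time()-t)
y=y0; t=manip.current_time()
for y in np.append(np.arange(y0,-.059,.003),-.059):
    manip.move_l(P(n,bx,y,z),max_speed=.04); print(round(y*1e3,1),np.round(force(n),1))
print(manip.current_time()-t)
manip.move_l(P(n,bx,y-.01,z)); manip.move_l(P(n,bx,y-.01,.05))
p,d=manip.grab_frame("top"); print([rel(n,q) for q in measure(p,d,manip.get_calibration("top"))[0]],manip.current_time())
E
```

```text
blank in stall -0.11661805410584707 -0.0036149445097574495 -0.5
z -0.011 [-0.45196541  0.4160984   0.52636433] 2.9584
-74.6 [-0.4 -0.   0.3]
-71.6 [ 0.8 -0.2  1.1]
-68.6 [0.3 0.2 0.8]
-65.6 [-0.1 -0.5 -0. ]
-62.6 [-0.5 -0.2 -0.2]
-59.6 [-0.4  0.6  0.6]
-59.0 [-0.6  0.1  1. ]
1.7499999999999991
[(np.float64(-0.11428630452971027), np.float64(0.006477277441536822), -1.1999999999999997), (np.float64(-0.15156793772980642), np.float64(0.21815330307016934), -11.9), (np.float64(-0.16420285334031653), np.float64(0.46175391659056936), 0.9000000000000001)] 10.2
```

```bash
cat >> h.py <<'E'
def wlook(n,save=None):
    p,d=manip.grab_frame("wrist"); c=manip.get_calibration("wrist")
    if save: cv2.imwrite(f"pics/{save}.png",p[:,:,::-1])
    b=measure(p,d,c)[0]; print(n,[(np.round(rel(n,q),4).tolist(),q[2:4]) for q in b]); return b
E
python3 - <<'E'
from h import *
n=1;F,m=stall(n)
manip.move_l(P(n,-.1,.03,.2),max_speed=.25); wlook(n,"w2"); print(manip.current_time())
E
```

```text
1 [([-0.1175, -0.0029, -0.8], [119.0, 96.7]), ([-0.1591, 0.2037, -11.7], [119.6, 65.7])]
11.125
```

View pics/w2.png

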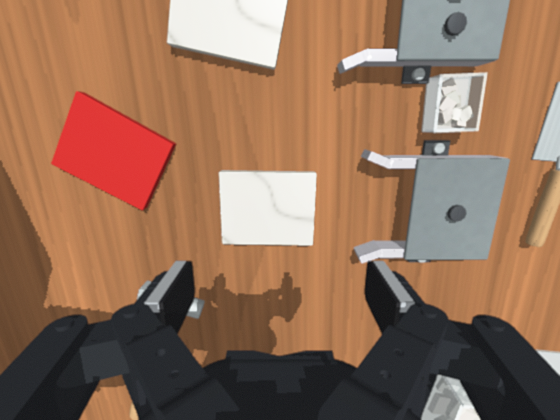

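Blank 1 barely moved, by less than 1 mm. It already sits within 3 mm and 1° of the stall axis, which the flare can take up, so I'll push it in from behind while watching the force.

```bash
cat >> h.py <<'E'
REARM=REAR@np.diag([-1,-1,1])   # tool x = +stall x
def rearpush(n,bx,by,op=.6,z=None,zmin=-.006):
    F,m=stall(n); x=bx-.06-.011-.012
    manip.set_gripper(op); manip.move_ptp(P(n,x,by,.06),F@REARM)
    z=lower(n,x,by,.004,zmin) if z is None else z
    manip.move_l(P(n,x,by,z),max_speed=.15)
    return x,z
def feed(n,x,y,z,xend,step,fmax,speed=.04,show=True):
    """push on along the stall to TCP x = xend in small steps; stop above fmax"""
    log=[]
    while x<xend-1e-6:
        x=min(x+step,xend); manip.move_l(P(n,x,y,z),max_speed=speed); f=-np.mean([force(n)[:2] for _ in range(3)],0)
        log.append((round(x*1e3,1),*np.round(f,1)))
        if f[0]>fmax: break
    if show: print(*[f"{a}:{b},{c}" for a,b,c in log])
    return x
E
python3 - <<'E'
from h import *
n=1; t=manip.current_time(); x,z=rearpush(n,-.117,-.002); print("z",z,manip.current_time()-t); y=0.
t=manip.current_time(); x=feed(n,x,y,z,-.069-.005,.006,6); print(x,manip.current_time()-t)
p,d=manip.grab_frame("wrist");cv2.imwrite("pics/w3.png",p[:,:,::-1]);print(manip.current_ee_pos())
E
```

```text
z -0.006500000000000001 4.2417
-194.0:0.3,0.0 -188.0:-0.9,-0.3 -182.0:-0.1,-0.6 -176.0:1.0,0.5 -170.0:-0.4,-0.5 -164.0:-0.1,-0.1 -158.0:-0.1,-1.2 -152.0:-1.4,0.0 -146.0:0.1,0.5 -140.0:0.6,0.0 -134.0:-0.4,0.4 -128.0:0.6,0.2 -122.0:0.1,-0.6 -116.0:-0.1,0.4 -110.0:-0.3,0.0 -104.0:-0.2,0.3 -98.0:1.0,-0.1 -92.0:0.2,-0.5 -86.0:0.4,0.2 -80.0:0.4,-0.5 -74.0:1.0,-0.1
-0.07400000000000001 6.308300000000001
[ 0.53843831 -0.23421691 -0.00656814]
```

View pics/w3.png

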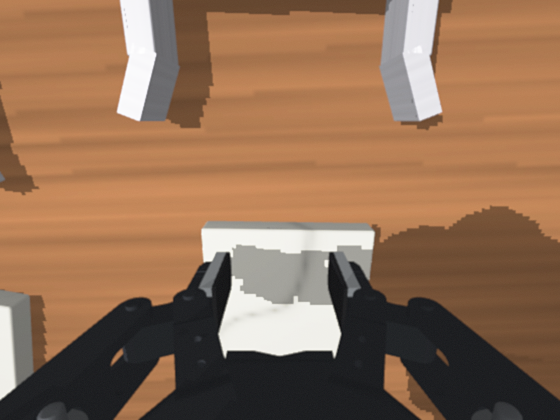

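The blank has not moved. The image shows the fingertips passing over it, at about (215,260) and (345,260), with the stall mouth beyond at row 120. I'll check the true tip height.

Run:
```python
from h import *
p,d=manip.grab_frame("wrist"); c=manip.get_calibration("wrist"); X=height(c,d)
print(manip.current_grip_width(),manip.current_time(), manip.current_force())
tcp=manip.current_ee_pos(); R=manip.current_tcp_rot()
T=(X-tcp)@R   # tool coordinates
for v in (250,255,260,265,275,285,300):
    print(v,[(u,np.round(T[v,u]*1e3).tolist(),round(float(X[v,u,2])*1e3)) for u in (207,214,221,226,280)])
```

```text
0.5984522710554774 21.775 [-0.37043645  0.72684015 -0.69429116]
250 [(207, [4.0, -39.0, -21.0], 14), (214, [4.0, -36.0, -20.0], 14), (221, [4.0, -31.0, -21.0], 15), (226, [4.0, -29.0, -21.0], 15), (280, [4.0, 2.0, -20.0], 14)]
255 [(207, [1.0, -40.0, -21.0], 15), (214, [1.0, -36.0, -21.0], 15), (221, [10.0, -28.0, -40.0], 33), (226, [10.0, -25.0, -40.0], 33), (280, [1.0, 2.0, -21.0], 14)]
260 [(207, [-2.0, -40.0, -21.0], 15), (214, [10.0, -30.0, -44.0], 38), (221, [10.0, -26.0, -46.0], 39), (226, [10.0, -24.0, -44.0], 38), (280, [-2.0, 2.0, -21.0], 14)]
265 [(207, [6.0, -34.0, -42.0], 35), (214, [10.0, -29.0, -50.0], 44), (221, [10.0, -26.0, -50.0], 44), (226, [7.0, -24.0, -45.0], 39), (280, [-5.0, 2.0, -21.0], 15)]
275 [(207, [10.0, -30.0, -59.0], 52), (214, [10.0, -27.0, -59.0], 52), (221, [9.0, -24.0, -57.0], 50), (226, [3.0, -24.0, -47.0], 40), (280, [-11.0, 2.0, -22.0], 15)]
285 [(207, [9.0, -28.0, -66.0], 59), (214, [10.0, -25.0, -66.0], 60), (221, [5.0, -24.0, -58.0], 52), (226, [-2.0, -24.0, -47.0], 41), (280, [-18.0, 2.0, -21.0], 15)]
300 [(207, [11.0, -25.0, -79.0], 72), (214, [4.0, -25.0, -68.0], 62), (221, [-1.0, -24.0, -60.0], 54), (226, [-8.0, -24.0, -50.0], 44), (280, [-28.0, 2.0, -21.0], 14)]
```

The tips really sit about 35 mm behind the nominal TCP: at tool z ≈ -40 mm, or 33 mm above the bench. I'll back off, go deeper by that amount under force and depth checks, and push in longer strokes to save time.

```bash
cat >> h.py <<'E'
def tipz():
    p,d=manip.grab_frame("wrist"); X=height(manip.get_calibration("wrist"),d)
    T=(X-manip.current_ee_pos())@manip.current_tcp_rot()
    k=(d>0)&(abs(abs(T[...,1])-.027)<.006)&(abs(T[...,0])<.0125)&(d<.25)&(p.max(-1)<230)&(T[...,2]>-.07)
    k[:230]=False
    return T,k,X,p
E
python3 - <<'E'
from h import *
n=1; y=-.001
manip.move_l(P(n,-.203,y,-.0065),max_speed=.2)
for z in (-.024,-.029): 
    manip.move_l(P(n,-.203,y,z),max_speed=.05); print(z,np.round(manip.current_force(),1),manip.current_ee_pos()[2])
p,d=manip.grab_frame("wrist");X=height(manip.get_calibration("wrist"),d);cv2.imwrite("pics/w4.png",p[:,:,::-1])
for v in range(246,272,4): print(v,np.round(X[v,[207,214,221,226,345]][:,[0,2]]*1e3).tolist())
print(manip.current_time())
E
```

```text
-0.024 [ 0.6 -0.1 -0.2] -0.02435824449233011
-0.029 [-0.5  0.2  0.2] -0.029179686342680693
246 [[420.0, -1.0], [421.0, 0.0], [420.0, -1.0], [421.0, 0.0], [418.0, -1.0]]
250 [[419.0, -0.0], [418.0, -1.0], [418.0, -0.0], [418.0, -0.0], [416.0, -0.0]]
254 [[416.0, -0.0], [416.0, 1.0], [421.0, 11.0], [420.0, 9.0], [413.0, -0.0]]
258 [[413.0, -1.0], [420.0, 13.0], [420.0, 14.0], [420.0, 14.0], [418.0, 13.0]]
262 [[416.0, 9.0], [421.0, 19.0], [420.0, 18.0], [419.0, 15.0], [418.0, 18.0]]
266 [[417.0, 15.0], [421.0, 22.0], [421.0, 23.0], [417.0, 16.0], [418.0, 22.0]]
270 [[422.0, 27.0], [421.0, 26.0], [420.0, 26.0], [415.0, 16.0], [418.0, 25.0]]
23.3667
```

View pics/w4.png

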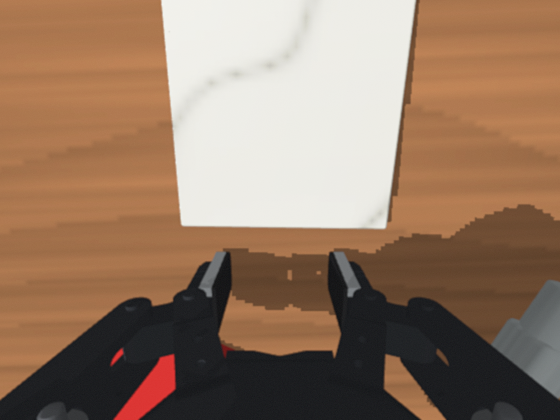

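Now the tips are about 8 mm above the bench, squarely behind blank 1 (its rear edge is at row 227, the tips at row 255). Pushing.

```bash
cat >> h.py <<'E'
Z=-.032
def push(n,x,y,xcoarse,fstop=14,speed=.06):
    """coarse strokes to TCP x = xcoarse, then fine until solid; prints x:force"""
    x=feed(n,x,y,Z,xcoarse,.035,5,speed)
    x1=feed(n,x,y,Z,.003,.003,3.5,.04)             # plunger met
    x2=feed(n,x1,y,Z,x1+.006,.003,9,.04)       
    x3=feed(n,x2,y,Z,x1+.02,.001,fstop,.02)
    print("met",x1,"end",x3,"t",manip.current_time()); return x1,x3
E
python3 - <<'E'
from h import *
n=1; y=-.001
manip.move_l(P(n,-.203,y,Z),max_speed=.05)
x=feed(n,-.203,y,Z,-.064,.035,5,.07); print(np.round(manip.current_force(),1),manip.current_time())
wl=manip.grab_frame("wrist"); cv2.imwrite("pics/w5.png",wl[0][:,:,::-1])
E
```

```text
-168.0:2.4,-1.2 -133.0:2.3,-1.0 -98.0:2.7,-1.5 -64.0:3.1,-1.1
[-3.1  1.2  7.9] 26.2
```

View pics/w5.png

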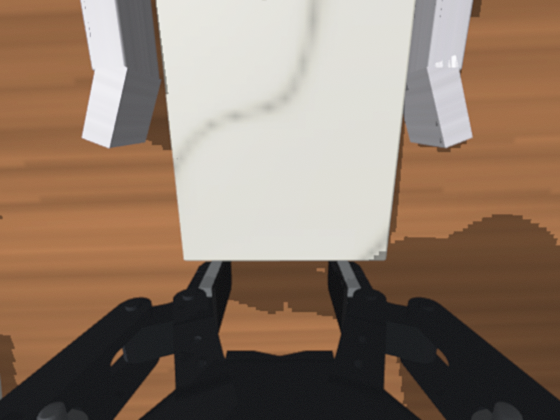

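Blank 1 is in the channel and straight. The 7.9 N upward force means the tips are brushing the bench, so I'll raise 3 mm and continue in fine steps.

```bash
sed -i 's/^Z=-.032/Z=-.029/; s/Z,.003,.003,3.5,.04)/Z,.003,.004,4.5,.05)/' h.py
python3 - <<'E'
from h import *
n=1; y=-.001
manip.move_l(P(n,-.064,y,Z),max_speed=.05); print(np.round(manip.current_force(),1))
push(n,-.064,y,-.064); print(np.round(manip.current_force(),1))
E
```

```text
[-0.7  0.7  0.8]

-60.0:0.4,0.4 -56.0:0.3,0.4 -52.0:-0.8,-0.0 -48.0:-0.6,-0.5 -44.0:1.7,-0.5 -40.0:4.4,0.6 -36.0:4.5,1.9
-33.0:5.3,0.6 -30.0:16.6,0.7
-29.0:21.8,0.7
met -0.035999999999999976 end -0.028999999999999977 t 29.0
[-21.8   0.1  10.6]
```

The plunger was met at about x = -43 mm, and there was a solid stop at about -31 mm after roughly 12 mm of travel, so stall 1 is bottomed. Next is stall 2, which first needs a 14 mm sideways correction.

Run:
```python
from h import *
manip.move_l(P(1,-.055,-.001,Z),max_speed=.15); manip.move_l(P(1,-.06,-.001,.06),max_speed=.3)
p,d=manip.grab_frame("wrist"); X=height(manip.get_calibration("wrist"),d)
hsv=cv2.cvtColor(p,cv2.COLOR_RGB2HSV); v=np.array([(X[r,280]-P(1,0,0,0))@stall(1)[0] for r in range(200,420)]); w=(hsv[200:,280,1]<60)&(hsv[200:,280,2]>140)
print("rear edge x",v[w][-1] if w.any() else None)
n=2;F,m=stall(n); bx,by,ba=rel(n,[464.7,230.5,0,0,-1.3]); print(bx,by,ba)
y0=by+.048+.011+.012
manip.move_ptp(P(n,bx,y0,.04),F@SIDE); t=manip.current_time()
manip.move_l(P(n,bx,y0,Z),max_speed=.15); print("down",np.round(manip.current_force(),1),manip.current_time()-t)
manip.move_l(P(n,bx,.0585,Z),max_speed=.05); print(np.round(force(n),1))
manip.move_l(P(n,bx,.07,Z)); manip.move_l(P(n,bx,.07,.10),max_speed=.3)
wlook(n); print(manip.current_time())
```

```text
rear edge x None
-0.1139253191155807 0.01431356191041546 -1.2
down [-0.7 -0.1  0.6] 0.6082999999999998
[-0.1  0.3 -0.4]
2 [([-0.1151, 0.001, 0.1], [118.2, 97.0])]
33.9667
```

```bash
cat >> h.py <<'E'
def load(n,bx):
    F,m=stall(n); x=bx-.06-.011-.012
    manip.move_ptp(P(n,x,0,.06),F@REARM); manip.move_l(P(n,x,0,Z),max_speed=.2)
    print("down",np.round(manip.current_force(),1),manip.current_time())
    return push(n,x,0,-.06,speed=.07)
E
python3 - <<'E'
from h import *
load(2,-.115); print(np.round(manip.current_force(),1))
p,d=manip.grab_frame("wrist"); cv2.imwrite("pics/w6.png",p[:,:,::-1])
E
```

```text
down [0.1 0.3 0.2] 35.9167
-163.0:-0.1,0.2 -128.0:0.7,0.1 -93.0:0.6,0.1 -60.0:1.1,-0.4
-56.0:-0.4,0.4 -52.0:-0.5,-0.1 -48.0:0.4,0.9 -44.0:-0.6,0.6 -40.0:-0.3,0.5 -36.0:-0.3,0.7 -32.0:0.7,0.6 -28.0:0.4,0.3 -24.0:-0.8,0.1 -20.0:4.8,0.4
-17.0:7.2,-0.2 -14.0:5.6,-0.4
-13.0:8.6,-0.4 -12.0:8.3,-0.2 -11.0:7.9,-0.9 -10.0:7.8,0.8 -9.0:11.2,-1.2 -8.0:15.8,0.4
met -0.019999999999999973 end -0.007999999999999969 t 42.9917
[-15.8  -0.3   8.5]
```

View pics/w6.png

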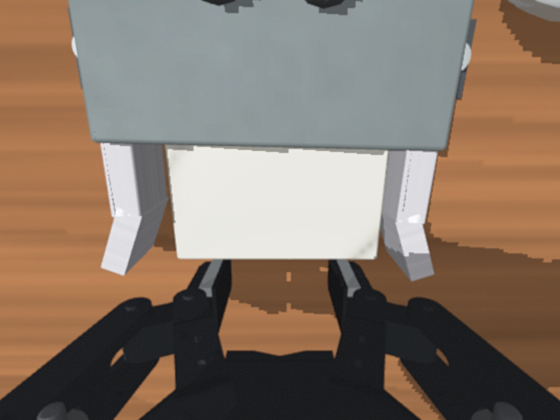

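Blank 2 is home: the plunger was met near -21 mm, and it went solid at about -9.5 mm after 12 mm. The picture shows it square between the walls, with its rear edge at row 258. For stall 3 I'll square the blank with a short rear nudge, then correct it sideways.

Run:
```python
from h import *
manip.move_l(P(2,-.03,0,Z),max_speed=.15); manip.move_l(P(2,-.04,0,.06),max_speed=.3)
n=3;F,m=stall(n); bx,by,ba=rel(n,[465.3,-12.4,0,0,-13.8]); print(bx,by,ba)
x=bx-.0685-.011-.01
manip.move_ptp(P(n,x,by,.05),F@REARM); manip.move_l(P(n,x,by,Z),max_speed=.2)
print("down",np.round(manip.current_force(),1),manip.current_time())
manip.move_l(P(n,bx-.071+.018,by,Z),max_speed=.06); print(np.round(force(n),1))
manip.move_l(P(n,bx-.071,by,Z)); manip.move_l(P(n,bx-.071,by,.10),max_speed=.3)
wlook(n); print(manip.current_time())
```

```text
-0.12055773257290135 -0.008062295808702546 -11.700000000000001
down [ 1.2 -0.3  0.4] 45.4083
[ 0.5 -0.4 -0.4]
3 [([-0.1006, -0.0, -3.6], [118.2, 94.7])]
47.0667
```

Blank 3 is now centred within about 1 mm and 3.6° askew, which the two-finger push and the flare will take up. Loading.

Run:
```python
from h import *
load(3,-.1026); print(np.round(manip.current_force(),1))
p,d=manip.grab_frame("wrist"); cv2.imwrite("pics/w7.png",p[:,:,::-1])
```

```text
down [-0.4 -0.  -0.1] 47.9417
-150.6:0.4,0.5 -115.6:-0.5,0.6 -80.6:-0.1,-0.0 -60.0:0.1,-0.7
-56.0:-1.0,0.3 -52.0:-0.6,0.7 -48.0:-0.5,-0.5 -44.0:0.0,-0.4 -40.0:3.7,1.3 -36.0:6.0,-0.1
-33.0:6.0,0.2 -30.0:5.8,-0.8
-29.0:6.8,-0.4 -28.0:10.8,0.2 -27.0:15.7,1.2
met -0.035999999999999976 end -0.026999999999999975 t 53.0833
[-15.8  -0.7   8. ]
```

View pics/w7.png

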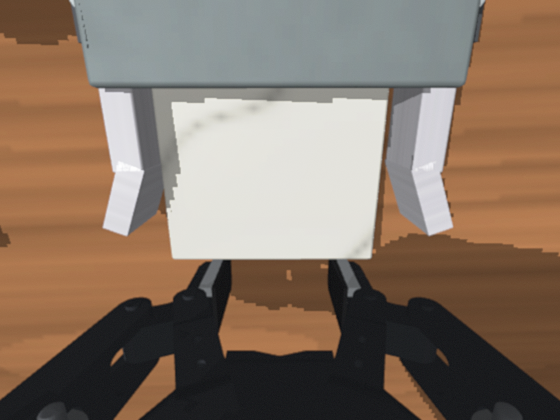

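Blank 3 is home: the plunger was met near -41 mm and it went solid at about -29 mm, again 12 mm. I'll retreat and do a final check with the top camera.

Run:
```python
from h import *
manip.move_l(P(3,-.05,0,Z),max_speed=.15); manip.move_l(P(3,-.06,0,.08),max_speed=.3); manip.move_l([.32,-.02,.2],max_speed=.3)
p,d=manip.grab_frame("top"); cv2.imwrite("pics/top1.png",p[:,:,::-1])
print(manip.current_time())
```

```text
54.95
```

View pics/top1.png

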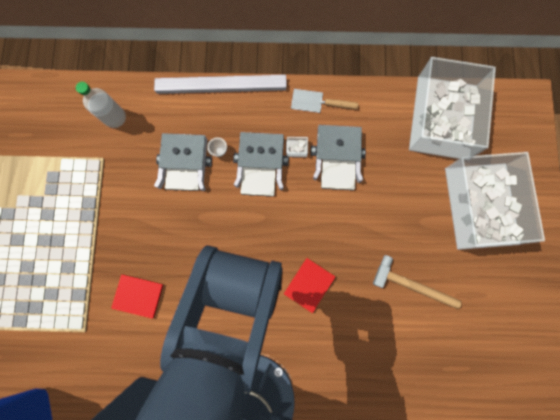

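All three blanks sit straight in their stalls, at (183,180), (259,185) and (339,175). The red plates, pot, tub and hammer are where they were.

```bash
python3 -c "
from bench import manip
print(manip.sign_off())"
```

```text
the job is handed in; nothing more can be done
None
```

I loaded the three stalls in order (one, two, three) and handed the job in at about 55 s; each push ran about 12 mm from meeting the plunger to a solid stop (peak push about 22 N), and nothing else on the bench looked moved in the last picture.

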